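# Set up the tilting carving rest and lay the panel on it

### The job

Get the carving rest ready: take the steel bridge handle and raise its stiff board until it is parallel to the red guide arm at its side, then pull the sprung yellow stop ledge out by its brass knob as far as it goes. Then lay the wooden panel on the sloping board, patterned side up and long way up the slope, flat, straight and centred between the board's sides, with its lower end against the ledge; set it down, do not drop it. Leave the red guide arm and the other things on the bench as they are.

Things in the scene. Friction and masses are not known exactly. Their poses are not given: they have to be found in the camera images.
- hinge (a point): middle of the board's hinge axis, 45 mm above the bench, on the fixed carving rest: a dark wooden base, 18 mm thick, with two hinge cheeks 58 mm high, from 15 mm before to 235 mm beyond this point and 103 mm to each side. Axes: x level, from the hinge towards the free edge of the lowered board (towards the robot); y along the hinge axis; z up
- board (a joint): slope of the rest's board, rad: 0 lying flat, growing as its free edge rises (limit 1.3). The hinge is stiff and the board stays where it is left; it takes about 13 N at the handle. Brown wood, 170 mm wide, 20 mm thick, from 8 to 234 mm from the hinge axis; the plane of its underside passes through the axis
- handle (a point): middle of the grip of the board's steel bridge handle: a round bar 12 mm thick and 100 mm long along y, 36 mm above the board's top face, 212 mm from the hinge axis along the board and 56 mm above the board's underside plane, on two end legs. Axes turn with the board: x up the slope, y along the hinge axis, z square out of its top face
- seat (a point): point on the board's top face where the centre of the panel's underside belongs when the panel lies centred against the ledge: 101 mm from the hinge axis, on the board's middle line, 65 mm up-slope of the ledge's upper face. Axes as the handle's: x up the slope, z square out of the board
- ledge (a joint): travel of the stop ledge out of the board, m: 0 pushed in (level with the board's face), 0.024 at its stop. It slides square to the board, against a light spring, but is stiff enough to stay where it is left; about 7 N. A yellow bar 150 mm long across the board and 12 mm thick, 24 to 36 mm from the hinge axis along the board
- knob (a point): grip point of the ledge's brass knob, an upright block 28 mm wide along y, 14 mm along x and 34 mm high, at the middle of the ledge; its top lies 14 mm above this point, and with the ledge in this point is 22 mm above the board's face. Axes as the handle's; moves with the ledge
- guide (a joint): slope of the red guide arm, rad, measured like the board's slope: the board is parallel to it when both values are equal. To be left alone
- guide_tip (a point): point near the free end of the red guide arm, a bar 190 mm long, 8 mm wide and 16 mm high that pivots on the hinge axis, 114 mm along y from the hinge point; this point is 180 mm from the axis. x along the arm, up its slope, y along the hinge axis
- panel: light wooden carving panel 130 x 60 x 24 mm (x, y, z), with dark diamonds and a border on top; about 150 g. Origin: centre of its underside; x along its length, z out of the patterned side. It starts flat on the bench at one side of the rest
- stone: bystander: grey sharpening stone in a dark wooden holder, 200 x 70 x 30 mm (x, y, z), flat on the bench at the other side of the rest. Origin: centre of its underside
- mallet: bystander: joiner's mallet lying on the bench beyond the rest, 320 mm long along its y, head 70 x 120 x 60 mm at its +y end (from 30 to 150 mm), handle 22 mm wide and 45 mm high reaching to -170 mm. Origin on the bench under it
- pot: bystander: terracotta pot 84 mm wide and 85 mm high with tool handles standing in it, up to 160 mm high, beyond the rest at one side. Origin: centre of its underside
Mind the look-alikes: they are no part of the job. Of the things that look like the panel, take the one that is farthest from the robot's base at the start.

How it is judged:
On the way, in this order (a step that is already met when the one before it is completed fails the run):
1. the board is raised parallel to the red guide arm (within 4 degrees) and still (angle between the x axis of seat and the x axis of guide_tip, either way round below 0.07 rad and velocity of joint board between -0.03 and 0.03 rad/s), for 0.3 s.
2. the stop ledge is pulled out to its stop (over 20 of its 24 mm) (value of joint ledge above 0.02 m), for 0.3 s.
3. the panel lies flat, straight and centred on the board against the ledge (x of panel in the frame of seat between -0.004 and 0.007 m and y of panel in the frame of seat between -0.015 and 0.015 m and z of panel in the frame of seat between -0.005 and 0.005 m and angle between the z axis of panel and the z axis of seat, either way round below 0.07 rad and angle between the x axis of panel and the x axis of seat, either way round below 0.1 rad), for 0.2 s.
At the end, for the whole second after the job is handed in: Board within 0.07 rad of the guide arm's slope and still, ledge out over 20 mm, panel at rest patterned side up on the board: flat within 0.07 rad and 5 mm, lengthwise within 0.10 rad of up-slope, within 15 mm of the middle line, lower end within 7 mm of the ledge (all of step 1 and all of step 3 and value of joint ledge above 0.02 m and linear speed of panel below 0.02 m/s); the robot touches nothing.
It fails at once if the red guide arm is shifted (its tip by over 8 mm) (distance of guide_tip from where it was at the start of the episode above 0.008 m).
It fails at once if the panel is dropped or thrown (moves faster than 0.4 m/s out of the fingers) (contact force between panel and the fingers below 0.05 N and linear speed of panel above 0.4 m/s).
It fails at once if the stone is shifted by over 20 mm (distance of stone from where it was at the start of the episode above 0.02 m).
It fails at once if the mallet is shifted by over 20 mm (distance of mallet from where it was at the start of the episode above 0.02 m).
It fails at once if the pot is shifted by over 20 mm (distance of pot from where it was at the start of the episode above 0.02 m).
It also fails if it takes over 66 s, if anything falls off the work surface, if the arm or the gripper's body presses on something with over 40 N, if the wrist force passes 120 N, or if a joint passes its speed limit or range.

### The arm

A 7-joint arm with a two-finger parallel gripper is mounted at the origin on the work surface. World frame = base frame: x ahead of the robot, y to its left, z up, the work surface at z = 0. Lengths are in m, angles in rad, forces in N, time in s.
With the tool pointing down it reaches from about 0.4 to 0.85 m from the base axis. Payload 6.9 kg.
Tool frame: the origin (TCP) lies on the centre line of the jaws, within the pads' length; the fingertips stand 25 mm ahead of it and the grasp point (between the pads) lies 6 mm ahead of it; z points along the fingers, x is the direction in which the jaws open and shut, and the axes are right-handed (so a half turn about z gives the same grasp; the last joint's range is limited). The gripper opens to 85 mm and grips with 20 to 120 N. Pads are 22 mm wide; open, the fingers measure 114 mm over their backs; the gripper's body (76 mm by 85 mm) begins 54 mm behind the grasp point. The pads swing forward as they close: fully open they stand 13 mm farther back than shut.
Start: joints at [-1.038, 0.507, -0.238, 1.5, 0.126, 1.149, -0.155], TCP at [0.259, 0.569, 0.232] pointing down, gripper open.
Joint ranges: [-3.08, 3.08], [-0.24, 2.05], [-1.43, 1.35], [0, 2.5], [-1.52, 4.66], [0.17, 1.96], [-2.89, 2.89]. Speed limits (rad/s): [2.39, 2.39, 3.14, 3.14, 3.14, 3.14, 3.14].

### API

Orientations are given as [roll, pitch, yaw] about the fixed x, y, z axes, in that order (R = Rz(yaw) Ry(pitch) Rx(roll)).
In Python, from rig import robot gives the robot as it stands.
- The arm moves only by the tool carry_out, never from a script. Its argument "targets" is a list of rows, each a list of 7 numbers: the turn, a rotation vector about the tool's x, y, z in degrees, then the shift along the tool's x, y, z in cm, then the closure, from -1 (fully open) to 1 (shut), so that 0 is half open. In form: [[wx, wy, wz, x, y, z, claw], ...]. A call has 1 to 5 rows; each row shifts and turns the commanded pose from where the row before left it, along the tool's axes as they then stand; what a row does not reach is not made up. A row lasts 1/12 s, in which the tool goes at most 41.7 mm and 7.16 degrees, less where a joint would pass 70% of its speed; a pose out of reach is approached as far as the arm can. A call with a gripper value outside its range is refused whole. The fingers move at their own pace and stop on an object; "squeeze" is the grip in N (left out, the last holds). Time passes only in rows, so rows that do not move let the fingers close. It gives the time, the measured TCP pose, the force and the opening at its end, in the units of the state.
- robot.sense(): the state, without advancing time (a new reading comes with each control period).
- robot.grab_frame(name): name is "side" or "top"; returns a dict with "img" (420x560x3 uint8, red, green, blue), "range_z" (420x560 float32, m along the optical axis (not along the pixel's ray), 0 where there is no reading), "fovy" (degrees; the focal length in pixels is half the picture's height over the tangent of half this angle, whatever the lens; pixels are square), "cx", "cy" (the principal point, pixels), "eye" and "rotation" of the camera in the world. Camera axes: x right, y down, z forward; pixel columns grow to the right and rows downward; lengths in m; the calibration is good to about 2 mm. A picture is of the moment at which its call begins.
- robot.finish_job(): hands the job in, once; it reports no verdict.
The state is a dict: "t": time; "joint_pos": joint angles; "dq": joint speeds; "joint_torque": joint torques, N m; "tcp_pos": TCP position; "orientation": TCP orientation; "contact_force": force on the tool from outside, world axes, zero at the start; "moment": the same for the moment, N m; "gripper_width": opening from 0.0 (shut) to 1.0 (fully open).
Only numpy, scipy, OpenCV 4.12 (cv2) and the standard library are available. Lean on these libraries where they do the work, as an engineer would, in place of code of your own. Each camera call takes 0.05 s, during which the arm holds its last target. There are 200 camera calls.

## Working session

There is one attempt and no reset: what is moved stays moved. The work goes in short steps, Python scripts to look and compute and a tool call to move; the robot and the scene stay as the last step left them, time stands still between calls to the robot, and variables do not carry over. Pictures are saved under pics/ and viewed, about 8 in all and at most 12, crops included, and the job is handed in when it is done.

Besides the shell and the picture viewer there is one more tool, called after "Emit:" in YAML: its name, and indented under it one key for each argument. carry_out: Moves the arm, as the interface text tells. Its arguments: {"type":"object","properties":{"targets":{"type":"array"},"squeeze":{"type":"number"}},"required":["targets"]}

```bash
mkdir -p pics; ls
cat > h.py <<'E'
import numpy as np, cv2
from rig import robot
from scipy.spatial.transform import Rotation as R
def grab(n):
    f=robot.grab_frame(n); h=f["img"].shape[0]
    f["f"]=h/2/np.tan(np.radians(f["fovy"])/2); return f
def cloud(f):
    z=f["range_z"]; v,u=np.mgrid[:z.shape[0],:z.shape[1]]
    c=np.stack([(u-f["cx"])*z/f["f"],(v-f["cy"])*z/f["f"],z],-1)
    return c@np.array(f["rotation"]).T+np.array(f["eye"])
def save(f,p): cv2.imwrite("pics/"+p,f["img"][:,:,::-1])
E
python3 - <<'E'
from h import *
import pickle
ims=[]
for n in("side","top"):
    f=grab(n); print(n,f["eye"],f["rotation"],f["f"],f["cx"],f["cy"],(f["range_z"]>0).mean()); save(f,n+"0.png"); pickle.dump(f,open(n+"0.pkl","wb"))
print(robot.sense())
E
```

```text
pics
side [ 0.30654473 -0.67596341  0.88835353] [-2.40225397  0.00276062 -0.27685341] 515.4318035401891 280.74827396660015 208.37922898787636 0.9961777210884354
top [0.4219012  0.01930462 0.92407963] [-3.05588842  0.00381001 -1.54275371] 387.39032392470295 275.21775047106394 208.95329561521737 0.9961479591836735
{'t': 0.1, 'joint_pos': array([-1.03853434,  0.50827786, -0.23751212,  1.50100629,  0.12573288,
        1.14889078, -0.15481041]), 'dq': array([-0.00028063, -0.00314609,  0.00119907, -0.00348134, -0.00142458,
        0.00180988, -0.00047164]), 'joint_torque': array([-4.51550848e-03, -6.21844411e+01, -2.19465449e+00, -2.50210476e+01,
        1.24679544e-02,  7.77850830e-03,  6.44130296e-06]), 'tcp_pos': array([0.25861047, 0.56851374, 0.23161014]), 'orientation': array([3.14153120e+00, 1.59043696e-03, 1.14402911e+00]), 'contact_force': array([ 0.01535794, -0.09879632,  0.00340072]), 'moment': array([-0.00058194, -0.02927553, -0.00522127]), 'gripper_width': 0.9998941943887436}
```

```bash
sed -i 's/np.array(f\["rotation"\]).T/R.from_euler("xyz",f["rotation"]).as_matrix().T/' h.py
```

```text
(no output)
```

View pics/side0.png

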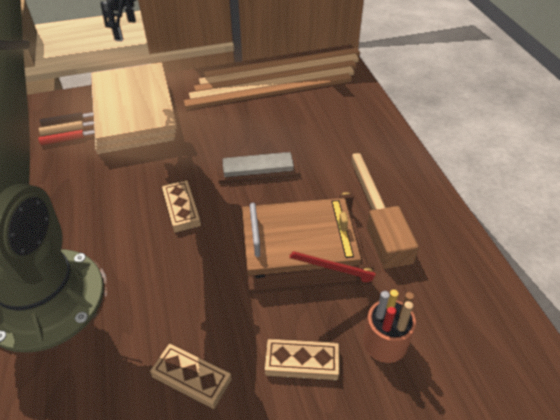

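View pics/top0.png

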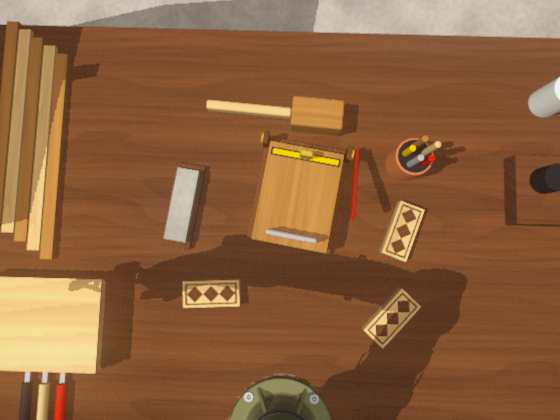

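The side view shows the board with its bridge handle at (256,230), the yellow ledge at (343,228), the red arm from (295,255) to (370,273), and panel look-alikes at (302,358), (190,375) and (181,205). In the top view the look-alikes are at (403,231), (392,318) and (211,293), and the handle is at (290,236).

```bash
cat > m.py <<'E'
from h import *
import pickle
np.set_printoptions(precision=4,suppress=True)
def fitrect(P):
    c,s,a=cv2.minAreaRect((P[:,:2]*1000).astype(np.float32)); return np.array(c)/1000,s,a
for n in("side","top"):
    f=pickle.load(open(n+"0.pkl","rb")); P=cloud(f); im=f["img"]; hsv=cv2.cvtColor(im,cv2.COLOR_RGB2HSV).astype(int)
    print("==",n,"table z",np.median(P[...,2]))
    # panels: grow by height around seed
    for s in ([(302,358),(190,375),(181,205)] if n=="side" else [(403,231),(392,318),(211,293)]):
        top=((P[...,2]>0.017)&(P[...,2]<0.032)).astype(np.uint8)
        _,lab=cv2.connectedComponents(top,connectivity=4); l=lab[s[1],s[0]]
        Q=P[lab==l]; c,sz,a=fitrect(Q); print("panel",c,sz,a,np.median(Q[:,2]),len(Q),"r",np.hypot(*c))
    H,S,V=hsv[...,0],hsv[...,1],hsv[...,2]
    box=(P[...,0]>.3)&(P[...,0]<.8)&(P[...,1]>-.2)&(P[...,1]<.2)&(P[...,2]>.03)
    red=((H<5)|(H>174))&(S>190)&(V>90)&box
    yel=(H>24)&(H<34)&(S>170)&(V>120)&box
    gre=(S<60)&(V>90)&box
    for nm,m in(("red",red),("yel",yel),("grey",gre)):
        k,lab,st,_=cv2.connectedComponentsWithStats(m.astype(np.uint8))
        for i in range(1,k):
            if st[i,4]<40: continue
            Q=P[lab==i]; c0=Q.mean(0); w=np.linalg.svd(Q-c0,full_matrices=False)[2][0]; t=(Q-c0)@w
            print(nm,st[i],c0,"dir",w,"ends",c0+w*t.min(),c0+w*t.max(),"slope",np.arctan2(abs(w[2]),np.hypot(*w[:2])))
E
python3 m.py
```

```text
== side table z -0.0004270067600010141
panel [ 0.4571 -0.2731] (62.54021072387695, 128.74327087402344) 70.49764251708984 0.02405944970579521 2329 r 0.5324774323508612
panel [ 0.2586 -0.248 ] (61.39579772949219, 131.61183166503906) 47.83356475830078 0.02393653529405726 2473 r 0.3582727980288036
panel [0.302  0.1661] (60.14687728881836, 136.1560516357422) 3.4449503421783447 0.02366064271277013 1115 r 0.3446580423227563
grey [250 203  10  54 306] [ 0.436  -0.023   0.1001] dir [0.1594 0.9803 0.1168] ends [ 0.4283 -0.0701  0.0945] [0.4464 0.0412 0.1077] slope 0.11705591131214742
== top table z 0.0010957712572501888
panel [ 0.4582 -0.2727] (60.56244659423828, 130.30270385742188) 70.4291763305664 0.02476157737683038 1488 r 0.5331870322577885
panel [ 0.2589 -0.2483] (62.01603317260742, 129.09716796875) 47.81804656982422 0.02493140439913233 1576 r 0.3586816912103317
panel [0.302  0.1665] (60.567535400390625, 130.2528839111328) 3.5432541370391846 0.02504870980161472 1522 r 0.34488205955913626
red [352 174   5  21  42] [ 0.548  -0.1422  0.1069] dir [-0.8281  0.1258  0.5463] ends [ 0.576  -0.1465  0.0884] [ 0.5289 -0.1393  0.1195] slope 0.5778960405603218
red [351 195   5  24  72] [ 0.4986 -0.1324  0.1458] dir [-0.1086  0.1906  0.9756] ends [ 0.5022 -0.1387  0.1139] [0.4121 0.0194 0.923 ] slope 1.3496160183157415
yel [273 148  28  11 158] [0.6202 0.0034 0.0781] dir [-0.2285  0.0177  0.9734] ends [0.6237 0.0031 0.0632] [0.4216 0.0188 0.924 ] slope 1.3395121534176755
yel [310 155  29  11 148] [ 0.6081 -0.0845  0.0671] dir [-0.1311 -0.9914  0.0019] ends [ 0.6126 -0.0505  0.0671] [ 0.6043 -0.1133  0.0672] slope 0.0018680837851923298
grey [266 229  51  14 270] [ 0.4366 -0.01    0.1042] dir [-0.1615 -0.9868  0.0094] ends [0.4453 0.0434 0.1037] [ 0.4278 -0.0635  0.1047] slope 0.009389597179073764
```

```bash
cat > m2.py <<'E'
from h import *
import pickle
np.set_printoptions(precision=4,suppress=True)
y=np.array([-.1615,-.9868,0]); y/=np.linalg.norm(y)
A=[];B=[]
for n in("side","top"):
    f=pickle.load(open(n+"0.pkl","rb")); P=cloud(f); ok=(f["range_z"]>0.1); hsv=cv2.cvtColor(f["img"],cv2.COLOR_RGB2HSV).astype(int)
    H,S,V=hsv[...,0],hsv[...,1],hsv[...,2]
    b=ok&(P[...,0]>.3)&(P[...,0]<.8)&(P[...,1]>-.2)&(P[...,1]<.15)&(P[...,2]<.3)
    r=b&((H<5)|(H>174))&(S>180)&(V>60)&(P[...,2]>.05)
    Q=P[r]; Q=Q[abs((Q-np.median(Q,0))@y)<.015]
    x=np.cross(y,[0,0,1]); 
    s=Q@x; z=Q[:,2]
    # robust line z(s)
    l=cv2.fitLine(np.c_[s,z].astype(np.float32),cv2.DIST_HUBER,0,.001,.001).ravel()
    print(n,len(Q),"slope",np.arctan(l[1]/l[0]),"s",s.min(),s.max(),"z",z.min(),z.max(),"y",np.median(Q@y), "x at z=.045", l[2]+(.045-l[3])*l[0]/l[1])
    t=b&(P[...,2]>.055)&(P[...,2]<.075); k,lab,st,c=cv2.connectedComponentsWithStats(t.astype(np.uint8),connectivity=4)
    i=1+st[1:,4].argmax(); Q=P[lab==i]; c,sz,a=cv2.minAreaRect((Q[:,:2]*1000).astype(np.float32)); 
    pl=np.linalg.lstsq(np.c_[Q[:,:2],np.ones(len(Q))],Q[:,2],rcond=None)[0]
    print(" board",c,sz,a,"z",np.median(Q[:,2]),"plane",pl, "x-range",np.percentile(Q@x,[0,1,99,100]),"y-range",np.percentile(Q@y,[0,1,99,100]))
E
python3 m2.py
```

```text
side 18 slope 0.5311062 s -0.641791203346328 -0.5005387409936282 z 0.06059674531130477 0.1437121224426059 y 0.05693380122835602 x at z=.045 -0.66291726
 board (539.3443603515625, -18.15007781982422) (193.33651733398438, 247.7897186279297) 80.68064880371094 z 0.06469699635062709 plane [0.0005 0.0013 0.0643] x-range [-0.6591 -0.6365 -0.4134 -0.4113] y-range [-0.1658 -0.1456  0.0253  0.0275]
top 167 slope 0.5257597 s -0.6558576083293538 -0.4901489171244528 z 0.054133168402659804 0.14879422615422022 y 0.05202614759440828 x at z=.045 -0.6715326
 board (527.5540161132812, -25.398681640625) (170.12060546875, 226.3311767578125) 80.58914947509766 z 0.06566288295524825 plane [0.0008 0.0001 0.0653] x-range [-0.638  -0.6349 -0.4136 -0.4115] y-range [-0.1453 -0.1435  0.0228  0.0248]
```

Emit:
carry_out:
  targets:
    - [0, 0, 0, -3.0, 2.7, 0, -1]
    - [0, 0, 0, -3.0, 2.7, 0, -1]
    - [0, 0, 0, -3.0, 2.7, 0, -1]
    - [0, 0, 0, -3.0, 2.7, 0, -1]
    - [0, 0, 0, -3.0, 2.7, 0, -1]
  squeeze: 40

```text
t: 0.52
tcp_pos: [0.3196, 0.3744, 0.232]
orientation: [-3.141, 0.001, 1.144]
contact_force: [0.5, 0.6, 0.0]
gripper_width: 0.998
```

Emit:
carry_out:
  targets:
    - [0, 0, 0, -3.0, 2.7, 0, -1]
    - [0, 0, 0, -3.0, 2.7, 0, -1]
    - [0, 0, 0, -3.0, 2.7, 0, -1]
    - [0, 0, 0, -3.0, 2.7, 0, -1]
    - [0, 0, 0, -3.0, 2.7, 0, -1]

```text
t: 0.93
tcp_pos: [0.3803, 0.182, 0.2324]
orientation: [-3.142, 0.0, 1.144]
contact_force: [0.3, 0.4, -0.6]
gripper_width: 1.001
```

Emit:
carry_out:
  targets:
    - [0, 0, 0, -3.0, 2.7, 0, -1]
    - [0, 0, 0, -3.0, 2.7, 0, -1]
    - [0, 0, 0, -3.0, 2.7, 0, -1]
    - [0, 0, 0, -3.0, 2.7, 0, -1]
    - [0, 0, 0, -3.0, 2.7, 0, -1]

```text
t: 1.35
tcp_pos: [0.4411, -0.0104, 0.2324]
orientation: [-3.142, 0.0, 1.144]
contact_force: [0.5, -0.1, -0.3]
gripper_width: 1.002
```

Emit:
carry_out:
  targets:
    - [0, 0, 6.8, 0, 0, 0, -1]
    - [0, 0, 6.8, 0, 0, 0, -1]
    - [0, 0, 6.8, 0, 0, 0, -1]
    - [0, 0, 6.8, 0, 0, 0, -1]
    - [0, 0, 6.8, 0, 0, 0, -1]

```text
t: 1.77
tcp_pos: [0.4408, -0.0085, 0.2321]
orientation: [-3.141, 0.001, 0.544]
contact_force: [-0.2, 0.2, -0.2]
gripper_width: 0.999
```

Emit:
carry_out:
  targets:
    - [0, 0, 6.8, 0, 0, 0, -1]
    - [0, 0, 6.8, 0, 0, 0, -1]
    - [0, 0, 6.8, 0, 0, 0, -1]
    - [0, 0, 6.8, 0, 0, 0, -1]
    - [0, 0, 6.8, 0, 0, 0, -1]

```text
t: 2.18
tcp_pos: [0.4408, -0.0084, 0.2321]
orientation: [3.141, 0.001, -0.049]
contact_force: [1.0, 0.2, 1.4]
gripper_width: 1.004
```

Emit:
carry_out:
  targets:
    - [0, 0, 6.8, 0, 0, 0, -1]
    - [0, 0, 0, 0, 0, 0, -1]
    - [0, 0, 0, 0, 0, 0, -1]

```text
t: 2.43
tcp_pos: [0.4409, -0.0082, 0.2322]
orientation: [3.141, 0.0, -0.158]
contact_force: [-1.0, -0.4, -0.1]
gripper_width: 0.998
```

```bash
cat > geo.py <<'E'
from h import *
np.set_printoptions(precision=3,suppress=True)
X0=np.array([-.9866,.1636,0]); Y=np.array([-.1636,-.9866,0]); HG=np.array([.6469,-.0452,.045])
def frame(a):  # board axes
    X=X0*np.cos(a)+np.array([0,0,np.sin(a)]); return X,Y,np.cross(X,Y)
def pt(a,x,z,y=0):
    X,_,Z=frame(a); return HG+X*x+Y*y+Z*z
def tool(a,xdir):  # tool axes with z into the board; xdir 'x' (across handle) or 'y'
    X,_,Z=frame(a); t=-X if xdir=='x' else -Y
    return np.c_[t,np.cross(-Z,t),-Z]
def delta(p,Rt,s=None):
    s=s or robot.sense(); R0=R.from_euler("xyz",s["orientation"]).as_matrix()
    w=np.degrees(R.from_matrix(R0.T@Rt).as_rotvec()); d=R0.T@(p-s["tcp_pos"])*100
    print("t",s["t"],"tcp",s["tcp_pos"],"F",s["contact_force"],"w",s["gripper_width"]); print("turn deg",w,"shift cm (present tool axes)",d,"shift cm (target axes)",Rt.T@(p-s["tcp_pos"])*100)
E
python3 - <<'E'
from geo import *
import pickle
# guide slope: side view, lower edge of near face
f=pickle.load(open("side0.pkl","rb")); hsv=cv2.cvtColor(f["img"],cv2.COLOR_RGB2HSV).astype(int)
H,S,V=hsv[...,0],hsv[...,1],hsv[...,2]
m=((H<5)|(H>174))&(S>160)&(V>50); m[:245]=0;m[285:]=0;m[:,:285]=0;m[:,362:]=0
M=R.from_euler("xyz",f["rotation"]).as_matrix()
for nm,k,yo in(("low",-1,.118),("top",0,.110),):
    u=[];v=[]
    for c in range(298,358):
        r=np.flatnonzero(m[:,c])
        if len(r): u.append(c); v.append(r[k])
    u=np.array(u);v=np.array(v)+(.5 if k else -.5); d=np.c_[(u-f["cx"])/f["f"],(v-f["cy"])/f["f"],np.ones(len(u))]@M.T
    t=((HG@Y+yo)-np.array(f["eye"])@Y)/(d@Y); p=np.array(f["eye"])+d*t[:,None]-HG
    s=p@X0; l=np.polyfit(s,p[:,2],1); print(nm,len(u),"slope",np.arctan(l[0]),"offset perp",l[1]*np.cos(np.arctan(l[0])),"s",s.min(),s.max())
delta(pt(0,.212,.056)+np.array([0,0,.08]),tool(0,'x')); print(robot.sense()["joint_pos"])
E
```

```text
low 60 slope 0.5448471935131859 offset perp 7.737261608240374e-05 s 0.022100514715786713 0.1396358844967453
top 60 slope 0.49968966057396486 offset perp 0.014400094454426986 s 0.022416172273521804 0.13878145149184717
t 2.4333 tcp [ 0.441 -0.008  0.232] F [-0.994 -0.43  -0.08 ] w 0.9983634729029991
turn deg [0.012 0.028 0.387] shift cm (present tool axes) [-0.277  0.276  5.12 ] shift cm (target axes) [-0.277  0.279  5.12 ]
[-0.231  0.227  0.243  1.958 -0.066  0.965 -0.114]
```

Emit:
carry_out:
  targets:
    - [0, 0, 0.4, -0.28, 0.28, 2.5, -1]
    - [0, 0, 0, 0, 0, 2.5, -1]
    - [0, 0, 0, 0, 0, 2.5, -1]
    - [0, 0, 0, 0, 0, 2.5, -1]
    - [0, 0, 0, 0, 0, 2.6, -1]

```text
t: 2.85
tcp_pos: [0.438, -0.0107, 0.1055]
orientation: [-3.141, -0.001, -0.164]
contact_force: [-0.0, 0.9, -0.2]
gripper_width: 0.995
```

Emit:
carry_out:
  targets:
    - [0, 0, 0, 0, 0, 0, 0]
    - [0, 0, 0, 0, 0, 0, 0.5]
    - [0, 0, 0, 0, 0, 0, 0.8]
    - [0, 0, 0, 0, 0, 0, 1]
    - [0, 0, 0, 0, 0, 0, 1]

```text
t: 3.27
tcp_pos: [0.4388, -0.0107, 0.1077]
orientation: [-3.141, -0.003, -0.168]
contact_force: [0.3, 0.5, -0.6]
gripper_width: 0.299
```

Emit:
carry_out:
  targets:
    - [0, 0, 0, 0, 0, 0, 1]
    - [0, 0, 0, 0, 0, 0, 1]
    - [0, 0, 0, 0, 0, 0, 1]
    - [0, 0, 0, 0, 0, 0, 1]
    - [0, 0, 0, 0, 0, 0, 1]

```text
t: 3.68
tcp_pos: [0.4386, -0.0106, 0.1079]
orientation: [-3.141, -0.002, -0.168]
contact_force: [-2.2, -0.0, 14.9]
gripper_width: -0.001
```

Run:
```python
from geo import *
f=grab("top"); g=grab("side"); cv2.imwrite("pics/grip.png",np.hstack([cv2.resize(x[:,:,::-1],None,fx=2,fy=2) for x in (f["img"][130:290,210:390],g["img"][150:310,190:390])]))
p=pt(0,.212,.056); delta(p+np.array([0,0,.004]),tool(0,'x'))
# arc: N rows about hinge, rotation applied then shift (both conventions)
N=16;a=np.linspace(0,.53,N+1)
off=lambda b: pt(b,.212,.056)+.006*frame(b)[2]
for i in (0,8,15):
    d=off(a[i+1])-off(a[i]); print(tool(a[i],'x').T@d*100,tool(a[i+1],'x').T@d*100, np.degrees(R.from_matrix(tool(a[i],'x').T@tool(a[i+1],'x')).as_rotvec()))
```

```text
t 3.7833 tcp [ 0.439 -0.011  0.108] F [-2.813  0.318 14.638] w 0.0033710038579730143
turn deg [-0.047 -0.126 -0.232] shift cm (present tool axes) [-0.085  0.     0.282] shift cm (target axes) [-0.084 -0.     0.283]
[ 0.217  0.    -0.699] [ 0.194  0.    -0.706] [-0.    -1.898  0.   ]
[ 0.217 -0.    -0.699] [ 0.194 -0.    -0.706] [-0.    -1.898  0.   ]
[ 0.217  0.    -0.699] [ 0.194  0.    -0.706] [ 0.    -1.898  0.   ]
```

View pics/grip.png

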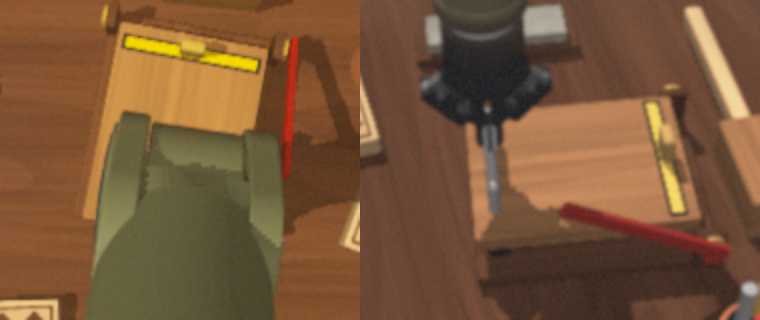

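The combined crop shows the fingers coming down at mid-bar (490,150), but they read fully shut with 15 N upward, so the bar may not be between the pads. I'll look closer.

Run:
```python
from geo import *
g=grab("side"); P=cloud(g); cv2.imwrite("pics/grip2.png",cv2.resize(g["img"][170:270,220:300,::-1],None,fx=6,fy=6,interpolation=cv2.INTER_CUBIC))
for v in range(196,262,4): print(v,[tuple(np.round(P[v,u]*1000).astype(int)) for u in range(248,264,3)])
s=robot.sense(); print(s["tcp_pos"],s["orientation"])
```

```text
196 [(np.int64(426), np.int64(-28), np.int64(203)), (np.int64(433), np.int64(-23), np.int64(196)), (np.int64(439), np.int64(-20), np.int64(192)), (np.int64(443), np.int64(-29), np.int64(199)), (np.int64(448), np.int64(-32), np.int64(201)), (np.int64(455), np.int64(-24), np.int64(191))]
200 [(np.int64(426), np.int64(-25), np.int64(189)), (np.int64(433), np.int64(-19), np.int64(181)), (np.int64(438), np.int64(-22), np.int64(183)), (np.int64(442), np.int64(-29), np.int64(189)), (np.int64(448), np.int64(-29), np.int64(187)), (np.int64(458), np.int64(-10), np.int64(164))]
204 [(np.int64(425), np.int64(-26), np.int64(180)), (np.int64(431), np.int64(-26), np.int64(178)), (np.int64(441), np.int64(-6), np.int64(155)), (np.int64(443), np.int64(-26), np.int64(174)), (np.int64(447), np.int64(-30), np.int64(177)), (np.int64(456), np.int64(-17), np.int64(161))]
208 [(np.int64(425), np.int64(-23), np.int64(165)), (np.int64(431), np.int64(-23), np.int64(163)), (np.int64(440), np.int64(-7), np.int64(144)), (np.int64(442), np.int64(-24), np.int64(162)), (np.int64(449), np.int64(-23), np.int64(158)), (
[... 3053 characters left out ...]
 (np.int64(437), np.int64(-56), np.int64(66)), (np.int64(442), np.int64(-59), np.int64(68))]
256 [(np.int64(412), np.int64(-59), np.int64(65)), (np.int64(418), np.int64(-59), np.int64(64)), (np.int64(423), np.int64(-61), np.int64(64)), (np.int64(428), np.int64(-66), np.int64(68)), (np.int64(435), np.int64(-65), np.int64(65)), (np.int64(441), np.int64(-66), np.int64(63))]
260 [(np.int64(409), np.int64(-68), np.int64(65)), (np.int64(415), np.int64(-71), np.int64(66)), (np.int64(420), np.int64(-73), np.int64(67)), (np.int64(426), np.int64(-73), np.int64(65)), (np.int64(432), np.int64(-75), np.int64(65)), (np.int64(439), np.int64(-74), np.int64(61))]
[ 0.439 -0.011  0.108] [-3.141 -0.002 -0.168]
```

View pics/grip2.png

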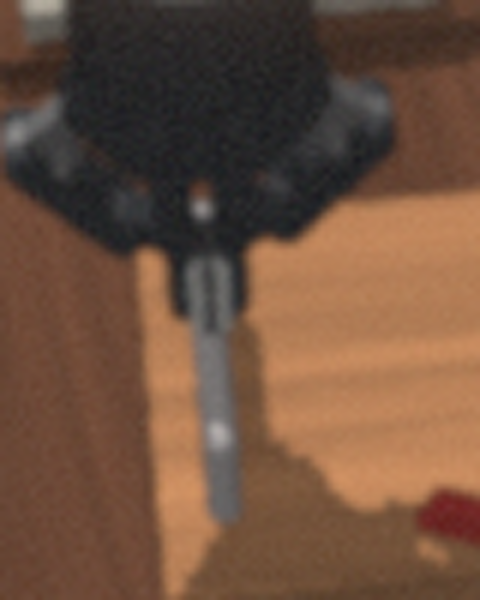

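The zoom shows the two pads shut together, with tips at about (212,325) in the crop (z≈0.105). The bar runs on below them, so the fingers closed on top of it. I'll go up a little, still shut, and measure where the tips really are against the TCP.

Emit:
carry_out:
  targets:
    - [0, 0, 0, 0, 0, -3, 1]
    - [0, 0, 0, 0, 0, -3, 1]
    - [0, 0, 0, 0, 0, 0, 1]
    - [0, 0, 0, 0, 0, 0, 1]

```text
t: 4.17
tcp_pos: [0.439, -0.0106, 0.1681]
orientation: [-3.14, -0.004, -0.168]
contact_force: [1.5, -0.1, -0.2]
gripper_width: -0.001
```

Run:
```python
from geo import *
g=grab("side"); P=cloud(g); s=robot.sense(); print(s["tcp_pos"],s["orientation"],s["contact_force"],s["gripper_width"])
ok=(g["range_z"]>.1)&(abs(P[...,0]-.439)<.03)&(abs(P[...,1]+.011)<.03)&(P[...,2]>.115)
Q=P[ok]; i=Q[:,2].argsort(); print(Q[i[:6]],Q[i[20]])
# project expected tip
M=R.from_euler("xyz",g["rotation"]).as_matrix()
for dz in(0,.006,.025):
    for yy in(-.022,-.011):
        c=M.T@(np.array([s["tcp_pos"][0],s["tcp_pos"][1]+yy+.011,s["tcp_pos"][2]-dz])-np.array(g["eye"])); print(dz,yy,g["f"]*c[0]/c[2]+g["cx"],g["f"]*c[1]/c[2]+g["cy"],c[2])
cv2.imwrite("pics/tip.png",cv2.resize(g["img"][140:270,200:330,::-1],None,fx=4,fy=4,interpolation=cv2.INTER_CUBIC))
```

```text
[ 0.438 -0.011  0.167] [-3.141 -0.002 -0.168] [ 0.07  -1.42  -0.722] -0.001389959834181189
[[ 0.44  -0.022  0.171]
 [ 0.441 -0.022  0.171]
 [ 0.443 -0.023  0.171]
 [ 0.436 -0.022  0.172]
 [ 0.434 -0.022  0.172]
 [ 0.437 -0.023  0.173]] [ 0.432 -0.022  0.176]
0 -0.022 254.34932792077763 205.4580568559619 0.9815265356436469
0 -0.011 252.9723828916809 201.40591600774744 0.9886622230171813
0.006 -0.022 254.4766924774698 207.58464295686449 0.9859600046257749
0.006 -0.011 253.1049793806626 203.53531189545637 0.9930956919993094
0.025 -0.022 254.87256310374406 214.1944329443967 0.9999993230691805
0.025 -0.011 253.5171666951457 210.1547177271383 1.0071350104427148
```

View pics/tip.png

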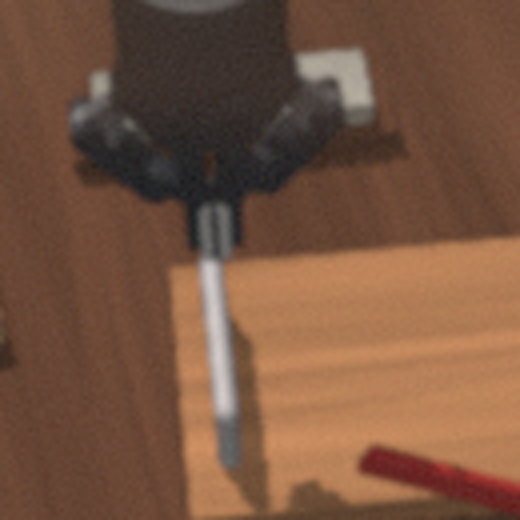

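The zoom shows the shut fingertips at about (215,258) in the crop, which is pixel row 205. That is where the reported TCP itself projects, not a point 25 mm ahead. So the true tips lie about at the reported TCP, and I'll grip about 25 mm deeper.

Emit:
carry_out:
  targets:
    - [0, 0, 0, 0, 0, 0, -1]
    - [0, 0, 0, 0, 0, 0, -1]
    - [0, 0, 0, 0, 0, 0, -1]
    - [0, 0, 0, 0, 0, 0, -1]
    - [0, 0, 0, 0, 0, 0, -1]

```text
t: 4.63
tcp_pos: [0.4377, -0.0107, 0.1659]
orientation: [3.141, 0.001, -0.169]
contact_force: [0.4, 0.2, -0.6]
gripper_width: 0.703
```

Emit:
carry_out:
  targets:
    - [0, 0, 0, 0, 0, 2.5, -1]
    - [0, 0, 0, 0, 0, 2.5, -1]
    - [0, 0, 0, 0, 0, 2.5, -1]
    - [0, 0, 0, 0, 0, 1.0, -1]
    - [0, 0, 0, 0, 0, 0, -1]

```text
t: 5.05
tcp_pos: [0.4364, -0.0107, 0.0792]
orientation: [3.141, 0.005, -0.169]
contact_force: [0.3, -0.7, -0.9]
gripper_width: 1.002
```

Emit:
carry_out:
  targets:
    - [0, 0, 0, 0, 0, 0, 0]
    - [0, 0, 0, 0, 0, 0, 0.5]
    - [0, 0, 0, 0, 0, 0, 0.8]
    - [0, 0, 0, 0, 0, 0, 1]
    - [0, 0, 0, 0, 0, 0, 1]

```text
t: 5.47
tcp_pos: [0.4383, -0.0107, 0.0821]
orientation: [-3.141, -0.001, -0.168]
contact_force: [-0.4, -0.3, -0.1]
gripper_width: 0.3
```

Emit:
carry_out:
  targets:
    - [0, 0, 0, 0, 0, 0, 1]
    - [0, 0, 0, 0, 0, 0, 1]
    - [0, 0, 0, 0, 0, 0, 1]
  squeeze: 60

```text
t: 5.72
tcp_pos: [0.4378, -0.0106, 0.082]
orientation: [-3.141, -0.0, -0.168]
contact_force: [-2.2, 0.4, 8.0]
gripper_width: 0.117
```

Emit:
carry_out:
  targets:
    - [0, -1.9, 0, 0.12, 0, -0.7, 1]
    - [0, -1.9, 0, 0.12, 0, -0.7, 1]
    - [0, -1.9, 0, 0.12, 0, -0.7, 1]
    - [0, -1.9, 0, 0.12, 0, -0.7, 1]
    - [0, -1.9, 0, 0.12, 0, -0.7, 1]
  squeeze: 80

```text
t: 6.13
tcp_pos: [0.446, -0.0119, 0.1154]
orientation: [3.141, 0.168, -0.168]
contact_force: [4.2, -0.4, -15.2]
gripper_width: 0.108
```

Emit:
carry_out:
  targets:
    - [0, -1.9, 0, 0.12, 0, -0.7, 1]
    - [0, -1.9, 0, 0.12, 0, -0.7, 1]
    - [0, -1.9, 0, 0.12, 0, -0.7, 1]
    - [0, -1.9, 0, 0.12, 0, -0.7, 1]
    - [0, -1.9, 0, 0.12, 0, -0.7, 1]

```text
t: 6.55
tcp_pos: [0.4599, -0.0142, 0.1475]
orientation: [3.141, 0.333, -0.168]
contact_force: [1.7, 1.1, -15.6]
gripper_width: 0.114
```

Run:
```python
from geo import *
delta(pt(.331,.212,.037),tool(.331,'x')); print(robot.sense()["joint_pos"])
```

```text
t 6.55 tcp [ 0.46  -0.014  0.148] F [  1.745   1.081 -15.583] w 0.11435222662291679
turn deg [-0.061  0.143 -0.208] shift cm (present tool axes) [ 0.058  0.001 -0.164] shift cm (target axes) [ 0.058  0.001 -0.164]
[-0.113  0.54   0.2    1.777 -0.144  1.171 -0.013]
```

Going well. Finishing the arc, then measuring the board and guide slopes.

Emit:
carry_out:
  targets:
    - [0, -1.9, 0, 0.13, 0, -0.72, 1]
    - [0, -1.9, 0, 0.13, 0, -0.72, 1]
    - [0, -1.9, 0, 0.13, 0, -0.72, 1]
    - [0, -1.9, 0, 0.13, 0, -0.72, 1]
    - [0, -1.9, 0, 0.13, 0, -0.72, 1]

```text
t: 6.97
tcp_pos: [0.4793, -0.0174, 0.1777]
orientation: [3.142, 0.5, -0.168]
contact_force: [0.7, 1.7, -16.8]
gripper_width: 0.109
```

Emit:
carry_out:
  targets:
    - [0, -1.9, 0, 0.13, 0, -0.72, 1]
    - [0, 0, 0, 0, 0, 0, 1]
    - [0, 0, 0, 0, 0, 0, 1]

```text
t: 7.22
tcp_pos: [0.4844, -0.0182, 0.1838]
orientation: [-3.141, 0.53, -0.168]
contact_force: [1.4, 1.7, -9.7]
gripper_width: 0.113
```

```bash
cat > slope.py <<'E'
from geo import *
import sys,pickle
def slopes(out=None):
    fr={n:grab(n) for n in("side","top")}
    for n,f in fr.items():
        P=cloud(f); q=P-HG; x=q@X0; y=q@Y; z=q[...,2]; ok=f["range_z"]>.1
        hsv=cv2.cvtColor(f["img"],cv2.COLOR_RGB2HSV).astype(int); H,S,V=hsv[...,0],hsv[...,1],hsv[...,2]
        br=ok&(H>4)&(H<22)&(S>80)&(abs(y)<.08)&(x>.035)&(x<.16)&(z>.02)&(z<.15)
        a=.53
        for k in range(4):  # refine around board top plane
            o=-x*np.sin(a)+z*np.cos(a)-.02; s=x*np.cos(a)+z*np.sin(a)
            m=br&(abs(o)<(.03,.012,.006,.006)[k])&(s>.045)&(s<.19)
            c=np.polyfit(x[m],z[m],1); a=np.arctan(c[0])
        print(n,"board slope",a,"n",m.sum(),"offset mm",1000*(c[1]*np.cos(a)),"y range",np.percentile(y[m],[1,99]))
    return fr
if __name__=="__main__":
    fr=slopes()
    s=robot.sense(); d=s["tcp_pos"]-HG; print("tcp angle est",np.arctan2(d[2],d@X0)-np.arctan2(.037,.212),"r",np.hypot(d[2],d@X0),s["orientation"],s["contact_force"],s["joint_pos"])
    cv2.imwrite("pics/"+sys.argv[1],cv2.resize(np.vstack([fr["side"]["img"][180:300,200:420],fr["top"]["img"][120:260,220:440]])[:,:,::-1],None,fx=2.2,fy=2.2,interpolation=cv2.INTER_CUBIC))
E
python3 slope.py raised.png
```

```text
side board slope 0.5264291881366464 n 2782 offset mm 19.535337683289384 y range [-0.076  0.079]slope.py:13: RankWarning: Polyfit may be poorly conditioned
  c=np.polyfit(x[m],z[m],1); a=np.arctan(c[0])
Traceback (most recent call last):
  File "slope.py", line 17, in <module>
    fr=slopes()
  File "slope.py", line 13, in slopes
    c=np.polyfit(x[m],z[m],1); a=np.arctan(c[0])
TypeError: expected non-empty vector for x
```

Emit:
carry_out:
  targets:
    - [0, 0, 0, 0, 0, 0, 0.6]
    - [0, 0, 0, 0, 0, 0, 0]
    - [0, 0, 0, 0, 0, 0, -1]
    - [0, 0, 0, 0, 0, 0, -1]
    - [0, 0, 0, 0, 0, 0, -1]

```text
t: 7.73
tcp_pos: [0.4838, -0.0187, 0.1855]
orientation: [3.142, 0.53, -0.169]
contact_force: [0.2, -0.4, 0.6]
gripper_width: 0.759
```

Emit:
carry_out:
  targets:
    - [0, 0, 0, 0, 0, 0, -1]
    - [0, 0, 0, 0, 0, 0, -1]
    - [0, 0, 0, 0, 0, -2, -1]
    - [0, 0, 0, 0, 0, -3, -1]
    - [0, 0, 0, 0, 0, -3, -1]

```text
t: 8.15
tcp_pos: [0.5236, -0.0253, 0.2547]
orientation: [3.141, 0.532, -0.169]
contact_force: [0.9, -0.4, 0.2]
gripper_width: 1.0
```

```bash
sed -i 's/            c=np.polyfit/            if m.sum()<50: break\n            c=np.polyfit/' slope.py; python3 slope.py raised.png
python3 - <<'E'
from geo import *
delta(pt(.526,.030,.117),tool(.526,'y'))
E
```

```text
side board slope 0.5274712810565079 n 2984 offset mm 19.51305354174321 y range [-0.079  0.079]
top board slope 0.531126729643438 n 84 offset mm 19.892612496276037 y range [-0.08  -0.075]
tcp angle est 0.8760445657024922 r 0.2444429441978531 [-3.141  0.524 -0.169] [ 0.784 -0.142 -0.271] [-0.059  0.657  0.202  1.294 -0.142  1.728 -0.019]
t 8.25 tcp [ 0.527 -0.026  0.257] F [ 0.784 -0.142 -0.271] w 1.002099599062448
turn deg [ -0.011  -0.203 -90.213] shift cm (present tool axes) [18.176 -0.144  0.544] shift cm (target axes) [ 0.078 18.181  0.506]
```

View pics/raised.png

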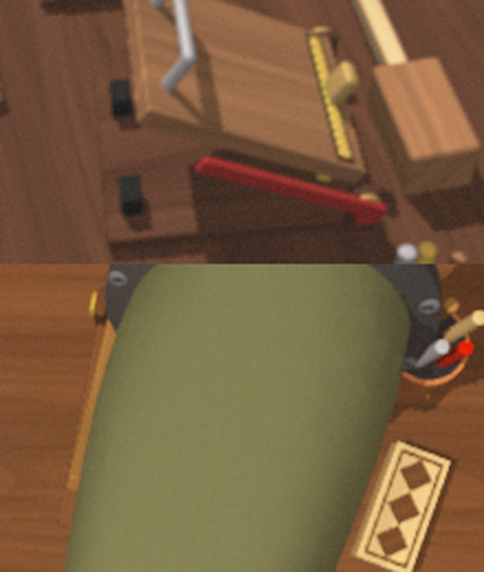

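The picture shows the board standing parallel to the red bar in the side view, with the handle at (185,50) released, the ledge in, and the arm hiding the rest in the top view. Board slope is 0.527–0.531 against a guide estimate of about 0.527. Next is the knob.

Emit:
carry_out:
  targets:
    - [0, 0, -7, 0, 0, 0, -1]
    - [0, 0, -7, 0, 0, 0, -1]
    - [0, 0, -7, 0, 0, 0, -1]
    - [0, 0, -7, 0, 0, 0, -1]
    - [0, 0, -7, 0, 0, 0, -1]

```text
t: 8.67
tcp_pos: [0.5235, -0.0253, 0.2535]
orientation: [-2.814, 0.426, 0.52]
contact_force: [-0.4, -0.7, 0.4]
gripper_width: 1.0
```

Emit:
carry_out:
  targets:
    - [0, 0, -7, 0, 0, 0, -1]
    - [0, 0, -7, 0, 0, 0, -1]
    - [0, 0, -7, 0, 0, 0, -1]
    - [0, 0, -7, 0, 0, 0, -1]
    - [0, 0, -7, 0, 0, 0, -1]

```text
t: 9.08
tcp_pos: [0.5234, -0.0253, 0.2534]
orientation: [-2.636, 0.172, 1.104]
contact_force: [-0.3, -0.9, -0.5]
gripper_width: 0.999
```

Emit:
carry_out:
  targets:
    - [0, 0, -7, 0, 0, 0, -1]
    - [0, 0, -7, 0, 0, 0, -1]
    - [0, 0, -6.2, 0, 0, 0, -1]
    - [0, 0, 0, 0, 3, 0, -1]
    - [0, 0, 0, 0, 3, 0, -1]

```text
t: 9.5
tcp_pos: [0.5751, -0.034, 0.2244]
orientation: [-2.613, -0.002, 1.406]
contact_force: [0.1, -0.5, 0.3]
gripper_width: 1.0
```

Emit:
carry_out:
  targets:
    - [0, 0, 0, 0, 3, 0, -1]
    - [0, 0, 0, 0, 3, 0, -1]
    - [0, 0, 0, 0, 3, 0, -1]
    - [0, 0, 0, 0, 0, 0, -1]
    - [0, 0, 0, 0, 0, 0, -1]

```text
t: 9.92
tcp_pos: [0.651, -0.0464, 0.1746]
orientation: [-2.606, -0.001, 1.405]
contact_force: [0.3, 0.7, -0.2]
gripper_width: 1.001
```

Run:
```python
from geo import *
delta(pt(.528,.030,.117),tool(.528,'y')); print(robot.sense()["joint_pos"])
```

```text
t 9.9167 tcp [ 0.651 -0.046  0.175] F [ 0.341  0.676 -0.217] w 1.0014903543833389
turn deg [-0.433 -0.1   -0.019] shift cm (present tool axes) [ 0.057  3.16  -0.311] shift cm (target axes) [ 0.055  3.163 -0.287]
[ 0.148  0.944 -0.236  0.901  0.086  1.839  1.362]
```

Emit:
carry_out:
  targets:
    - [0, 0, 0, 0.05, 1.6, 0, -1]
    - [-0.4, 0, 0, 0, 1.6, 0, -1]
    - [0, 0, 0, 0, 0, 2, -1]
    - [0, 0, 0, 0, 0, 2, -1]
    - [0, 0, 0, 0, 0, 0, -1]

```text
t: 10.33
tcp_pos: [0.6561, -0.0468, 0.1258]
orientation: [-2.613, -0.001, 1.406]
contact_force: [-0.9, -0.4, -0.7]
gripper_width: 0.999
```

Run:
```python
from geo import *
delta(pt(.528,.030,.026),tool(.528,'y')); print(robot.sense()["joint_pos"])
f=grab("side"); cv2.imwrite("pics/knob.png",cv2.resize(f["img"][110:270,250:420,::-1],None,fx=3.5,fy=3.5,interpolation=cv2.INTER_CUBIC))
```

```text
t 10.3333 tcp [ 0.656 -0.047  0.126] F [-0.939 -0.396 -0.734] w 0.9986821722490331
turn deg [-0.016 -0.065  0.018] shift cm (present tool axes) [-0.     0.264  4.855] shift cm (target axes) [0.005 0.263 4.855]
[ 0.149  0.982 -0.234  0.945  0.095  1.751  1.364]
```

View pics/knob.png

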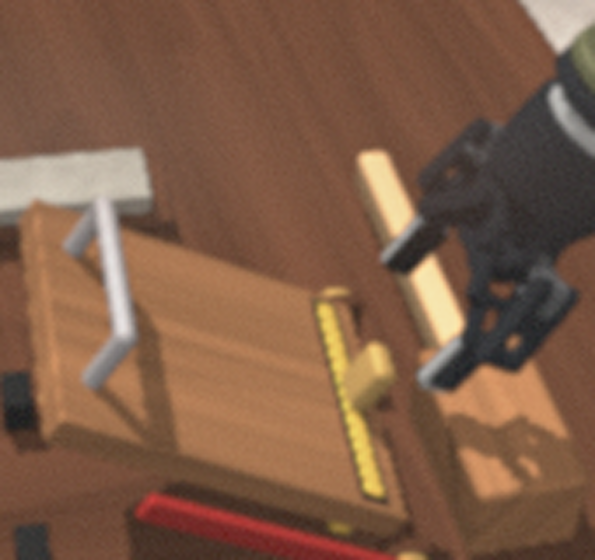

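The zoom shows the open fingers at (400,255) and (440,370) straddling the line of the brass knob at (370,375), with the ledge still in. Going on down and gripping.

Emit:
carry_out:
  targets:
    - [0, 0, 0, 0, 0.25, 1.5, -1]
    - [0, 0, 0, 0, 0, 1.5, -1]
    - [0, 0, 0, 0, 0, 1.5, -1]
    - [0, 0, 0, 0, 0, 0.3, -1]
    - [0, 0, 0, 0, 0, 0, -1]
  squeeze: 60

```text
t: 10.8
tcp_pos: [0.6376, -0.0435, 0.0856]
orientation: [-2.619, -0.002, 1.405]
contact_force: [0.9, 0.5, 0.5]
gripper_width: 1.004
```

Emit:
carry_out:
  targets:
    - [0, 0, 0, 0, 0, 0, 0]
    - [0, 0, 0, 0, 0, 0, 0.5]
    - [0, 0, 0, 0, 0, 0, 1]
    - [0, 0, 0, 0, 0, 0, 1]
    - [0, 0, 0, 0, 0, 0, 1]

```text
t: 11.22
tcp_pos: [0.6382, -0.0428, 0.0849]
orientation: [-2.619, -0.003, 1.405]
contact_force: [2.5, -0.9, 6.7]
gripper_width: 0.318
```

Emit:
carry_out:
  targets:
    - [0, 0, 0, 0, 0, 0, 1]
    - [0, 0, 0, 0, 0, 0, 1]
    - [0, 0, 0, 0, 0, 0, 1]
    - [0, 0, 0, 0, 0, 0, 1]

```text
t: 11.55
tcp_pos: [0.6382, -0.0429, 0.085]
orientation: [-2.619, -0.003, 1.406]
contact_force: [3.2, 1.4, 5.5]
gripper_width: 0.315
```

Run:
```python
from geo import *
delta(pt(.528,.030,.026),tool(.528,'y'))
```

```text
t 11.55 tcp [ 0.638 -0.043  0.085] F [3.243 1.387 5.492] w 0.3145497519839613
turn deg [ 0.337 -0.17   0.035] shift cm (present tool axes) [-0.087 -0.211  0.396] shift cm (target axes) [-0.086 -0.209  0.398]
```

Emit:
carry_out:
  targets:
    - [0, 0, 0, 0, 0, -0.4, 1]
    - [0, 0, 0, 0, 0, -0.5, 1]
    - [0, 0, 0, 0, 0, -0.5, 1]
    - [0, 0, 0, 0, 0, -0.5, 1]
    - [0, 0, 0, 0, 0, -0.5, 1]

```text
t: 11.97
tcp_pos: [0.6494, -0.0447, 0.1048]
orientation: [-2.617, -0.003, 1.406]
contact_force: [0.2, 6.1, -6.9]
gripper_width: 0.313
```

Emit:
carry_out:
  targets:
    - [0, 0, 0, 0, 0, 0, 1]
    - [0, 0, 0, 0, 0, 0, 1]

```text
t: 12.13
tcp_pos: [0.65, -0.0448, 0.1057]
orientation: [-2.619, -0.003, 1.406]
contact_force: [1.9, 4.9, -1.8]
gripper_width: 0.315
```

Run:
```python
from geo import *
delta(pt(.528,.030,.026),tool(.528,'y'))
```

```text
t 12.1333 tcp [ 0.65  -0.045  0.106] F [ 1.888  4.907 -1.813] w 0.31534199560868914
turn deg [ 0.3   -0.169  0.042] shift cm (present tool axes) [-0.097 -0.218  2.791] shift cm (target axes) [-0.088 -0.203  2.793]
```

Emit:
carry_out:
  targets:
    - [0, 0, 0, 0, 0, -0.2, 1]
    - [0, 0, 0, 0, 0, -0.2, 1]
    - [0, 0, 0, 0, 0, 0, 1]
    - [0, 0, 0, 0, 0, 0, 1]

```text
t: 12.47
tcp_pos: [0.6501, -0.0449, 0.106]
orientation: [-2.613, -0.002, 1.406]
contact_force: [-2.9, 5.7, -16.3]
gripper_width: 0.317
```

Emit:
carry_out:
  targets:
    - [0, 0, 0, 0, 0, 0.2, 1]
    - [0, 0, 0, 0, 0, 0, 1]
    - [0, 0, 0, 0, 0, 0, 1]

```text
t: 12.72
tcp_pos: [0.6501, -0.0448, 0.1059]
orientation: [-2.616, -0.003, 1.406]
contact_force: [-0.7, 6.2, -8.9]
gripper_width: 0.315
```

Emit:
carry_out:
  targets:
    - [0, 0, 0, 0, 0, 0, 0.3]
    - [0, 0, 0, 0, 0, 0, 0]
    - [0, 0, 0, 0, 0, 0, -0.5]
    - [0, 0, 0, 0, 0, 0, -1]
    - [0, 0, 0, 0, 0, 0, -1]

```text
t: 13.13
tcp_pos: [0.6505, -0.0464, 0.1074]
orientation: [-2.619, -0.001, 1.405]
contact_force: [0.2, 0.4, 0.6]
gripper_width: 0.901
```

Emit:
carry_out:
  targets:
    - [0, 0, 0, 0, 0, 0, -1]
    - [0, 0, 0, 0, 0, 0, -1]
    - [0, 0, 0, 0, 0, -2, -1]
    - [0, 0, 0, 0, 0, -3, -1]
    - [0, 0, 0, 0, 0, -3, -1]

```text
t: 13.55
tcp_pos: [0.6895, -0.0527, 0.177]
orientation: [-2.616, -0.001, 1.405]
contact_force: [1.7, 0.4, 0.6]
gripper_width: 0.998
```

Run:
```python
from slope import *
fr=slopes(); f=fr["side"]; P=cloud(f); q=P-HG; X,_,Z=frame(.528); s=q@X;o=q@Z;y=q@Y
hsv=cv2.cvtColor(f["img"],cv2.COLOR_RGB2HSV).astype(int); m=(hsv[...,0]>22)&(hsv[...,0]<36)&(hsv[...,1]>150)&(abs(y)<.08)&(s>.015)&(s<.045)&(o>0)&(o<.06)
print("yellow",m.sum(),"o pct",np.percentile(o[m],[5,50,95]),"s pct",np.percentile(s[m],[5,50,95]),"y",np.percentile(y[m],[1,99]))
# knob: points over .05
k=(abs(y)<.03)&(s>.01)&(s<.05)&(o>.05)&(o<.085); print("knob top",np.percentile(o[k],[50,95]) if k.any() else None, np.median(y[k]),np.median(s[k]))
delta(pt(.528,.030,.13),tool(.528,'y'))
```

```text
side board slope 0.5270213637780709 n 2985 offset mm 19.572846528111125 y range [-0.078  0.079]
top board slope 0.5273580069137797 n 1911 offset mm 20.350288480024453 y range [-0.079  0.004]
yellow 8 o pct [0.044 0.045 0.046] s pct [0.032 0.036 0.038] y [-0.054  0.06 ]
knob top [0.069 0.079] 0.005858713914118024 0.034908854107801236
t 13.65 tcp [ 0.693 -0.053  0.18 ] F [ 0.149 -0.161  0.009] w 0.9981640481571892
turn deg [ 0.711 -0.198 -0.024] shift cm (present tool axes) [-0.016 -0.2    1.007] shift cm (target axes) [-0.012 -0.187  1.009]
```

Run:
```python
from geo import *
a=np.radians(70.5); Rt=np.c_[[np.cos(a),np.sin(a),0],[np.sin(a),-np.cos(a),0],[0,0,-1]]
delta(np.array([.4577,-.2729,.25]),Rt); print(robot.sense()["orientation"])
# panel check again from top
f=grab("top"); P=cloud(f); m=((P[...,2]>.017)&(P[...,2]<.032)&(abs(P[...,0]-.4577)<.12)&(abs(P[...,1]+.2729)<.09)&(f["range_z"]>.1)).astype(np.uint8)
_,lab,st,_=cv2.connectedComponentsWithStats(m,connectivity=4); i=1+st[1:,4].argmax(); Q=P[lab==i]; print(cv2.minAreaRect((Q[:,:2]*1000).astype(np.float32)))
q=(P[...,2]>.03)&(P[...,2]<.2)&(P[...,1]<-.2)&(P[...,1]>-.4)&(P[...,0]>.5)&(P[...,0]<.72)
print("pot",np.percentile(P[q],[2,50,98],axis=0))
```

```text
t 13.65 tcp [ 0.693 -0.053  0.18 ] F [ 0.149 -0.161  0.009] w 0.9981640481571892
turn deg [-29.479   2.413   9.784] shift cm (present tool axes) [-25.592 -20.455   3.487] shift cm (target axes) [-28.602 -14.789  -6.98 ]
[-2.626 -0.003  1.404]Traceback (most recent call last):
  File "<stdin>", line 6, in <module>
ValueError: attempt to get argmax of an empty sequence
```

Emit:
carry_out:
  targets:
    - [0, 0, 0, 0, 0, -2, -1]
    - [-5.9, 0.48, 1.96, 0, 0, 0, -1]
    - [-5.9, 0.48, 1.96, 0, 0, 0, -1]
    - [-5.9, 0.48, 1.96, 0, 0, 0, -1]
    - [-5.9, 0.48, 1.96, 0, 0, 0, -1]

```text
t: 14.12
tcp_pos: [0.6917, -0.0541, 0.1853]
orientation: [-3.039, 0.008, 1.262]
contact_force: [1.4, 0.3, -0.0]
gripper_width: 0.998
```

Emit:
carry_out:
  targets:
    - [-5.9, 0.48, 1.96, 0, 0, 0, -1]
    - [0, 0, 0, 0, 0, -3, -1]
    - [0, 0, 0, -3.1, -1.7, -2, -1]
    - [0, 0, 0, -3.1, -1.7, 0, -1]
    - [0, 0, 0, -3.1, -1.7, 0, -1]

```text
t: 14.53
tcp_pos: [0.6119, -0.1242, 0.2368]
orientation: [-3.139, 0.002, 1.231]
contact_force: [0.7, -0.8, 0.2]
gripper_width: 1.002
```

Emit:
carry_out:
  targets:
    - [0, 0, 0, -3.1, -1.7, 0, -1]
    - [0, 0, 0, -3.1, -1.7, 0, -1]
    - [0, 0, 0, -3.1, -1.7, 0, -1]
    - [0, 0, 0, -3.1, -1.7, 0, -1]
    - [0, 0, 0, -3.1, -1.7, 0, -1]

```text
t: 14.95
tcp_pos: [0.4789, -0.2421, 0.2361]
orientation: [-3.137, 0.002, 1.23]
contact_force: [0.0, -1.1, -0.8]
gripper_width: 1.005
```

Emit:
carry_out:
  targets:
    - [0, 0, 0, -3.1, -1.7, 0, -1]
    - [0, 0, 0, 0, 0, 0, -1]
    - [0, 0, 0, 0, 0, 0, -1]

```text
t: 15.2
tcp_pos: [0.4525, -0.2666, 0.2366]
orientation: [-3.137, 0.002, 1.225]
contact_force: [-0.1, 1.0, 0.2]
gripper_width: 1.002
```

Run:
```python
from geo import *
a=np.radians(70.5); Rt=np.c_[[np.cos(a),np.sin(a),0],[np.sin(a),-np.cos(a),0],[0,0,-1]]
delta(np.array([.4577,-.2729,.002]),Rt)
f=grab("side"); P=cloud(f); m=((P[...,2]>.017)&(P[...,2]<.032)&(abs(P[...,0]-.4577)<.12)&(abs(P[...,1]+.2729)<.09)&(f["range_z"]>.1)).astype(np.uint8)
_,lab,st,_=cv2.connectedComponentsWithStats(m,connectivity=4); i=1+st[1:,4].argmax(); Q=P[lab==i]; print(cv2.minAreaRect((Q[:,:2]*1000).astype(np.float32)))
```

```text
t 15.2 tcp [ 0.452 -0.267  0.237] F [-0.124  0.992  0.154] w 1.0018388623714403
turn deg [-0.28   0.128 -0.298] shift cm (present tool axes) [-0.359  0.816 23.458] shift cm (target axes) [-0.416  0.7   23.46 ]
((457.15118408203125, -272.883544921875), (63.1888427734375, 128.756103515625), 70.51321411132812)
```

Emit:
carry_out:
  targets:
    - [0, 0, -0.3, -0.4, 0.72, 3, -1]
    - [0, 0, 0, 0, 0, 4, -1]
    - [0, 0, 0, 0, 0, 4, -1]
    - [0, 0, 0, 0, 0, 4, -1]
    - [0, 0, 0, 0, 0, 3, -1]

```text
t: 15.67
tcp_pos: [0.4597, -0.269, 0.0537]
orientation: [-3.136, 0.0, 1.238]
contact_force: [0.3, 0.0, 1.0]
gripper_width: 1.0
```

Emit:
carry_out:
  targets:
    - [0, 0, 0, 0, 0, 2, -1]
    - [0, 0, 0, 0, 0, 1, -1]
    - [0, 0, 0, 0, 0, 1, -1]
    - [0, 0, 0, 0, 0, 0.6, -1]
    - [0, 0, 0, 0, 0, 0, -1]

```text
t: 16.08
tcp_pos: [0.4599, -0.271, 0.0104]
orientation: [-3.138, 0.001, 1.236]
contact_force: [0.0, -0.6, -0.3]
gripper_width: 1.005
```

Run:
```python
from geo import *
a=np.radians(70.5); Rt=np.c_[[np.cos(a),np.sin(a),0],[np.sin(a),-np.cos(a),0],[0,0,-1]]
delta(np.array([.4575,-.2729,.002]),Rt)
```

```text
t 16.0833 tcp [ 0.46  -0.271  0.01 ] F [ 0.013 -0.603 -0.318] w 1.0049547616841956
turn deg [-0.231  0.083  0.315] shift cm (present tool axes) [-0.258 -0.162  0.842] shift cm (target axes) [-0.26  -0.164  0.841]
```

Emit:
carry_out:
  targets:
    - [0, 0, 0.3, -0.2, -0.16, 0.4, -1]
    - [0, 0, 0, 0, 0, 0.3, -1]
    - [0, 0, 0, 0, 0, 0, -0.5]
    - [0, 0, 0, 0, 0, 0, 0]
    - [0, 0, 0, 0, 0, 0, 1]
  squeeze: 30

```text
t: 16.5
tcp_pos: [0.4577, -0.2731, 0.0045]
orientation: [-3.139, 0.002, 1.23]
contact_force: [0.1, 0.3, 1.8]
gripper_width: 0.695
```

Emit:
carry_out:
  targets:
    - [0, 0, 0, 0, 0, 0, 1]
    - [0, 0, 0, 0, 0, 0, 1]
    - [0, 0, 0, 0, 0, 0, 1]
    - [0, 0, 0, 0, 0, 0, 1]
  squeeze: 50

```text
t: 16.83
tcp_pos: [0.4577, -0.273, 0.0046]
orientation: [-3.139, 0.002, 1.23]
contact_force: [-0.8, 0.4, 5.9]
gripper_width: 0.691
```

Run:
```python
from geo import *
a=np.radians(70.5); Rt=np.c_[[np.cos(a),np.sin(a),0],[np.sin(a),-np.cos(a),0],[0,0,-1]]
delta(np.array([.4575,-.2729,.002]),Rt)
f=grab("side"); P=cloud(f); s=robot.sense()
cv2.imwrite("pics/pick.png",cv2.resize(f["img"][290:400,230:380,::-1],None,fx=4,fy=4,interpolation=cv2.INTER_CUBIC))
```

```text
t 16.8333 tcp [ 0.458 -0.273  0.005] F [-0.794  0.388  5.932] w 0.6910519606650748
turn deg [-0.154  0.109 -0.036] shift cm (present tool axes) [ 0.008 -0.019  0.264] shift cm (target axes) [ 0.008 -0.02   0.264]
```

View pics/pick.png

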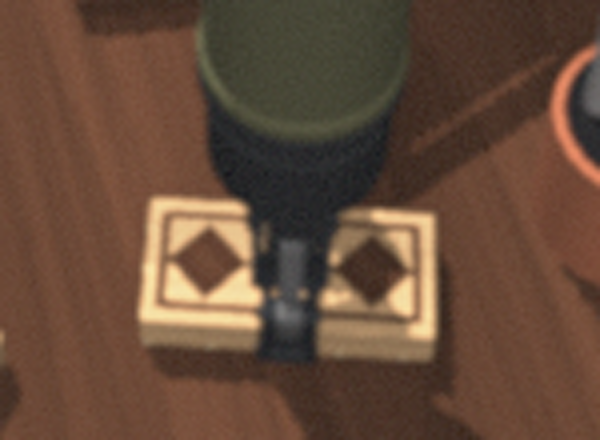

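The zoom shows the pads gripping the panel's middle across its width, with two of the diamonds visible either side at (208,262) and (372,270). The 58.7 mm opening matches the panel. Lifting.

Emit:
carry_out:
  targets:
    - [0, 0, 0, 0, 0, -1, 1]
    - [0, 0, 0, 0, 0, -2, 1]
    - [0, 0, 0, 0, 0, -3, 1]
    - [0, 0, 0, 0, 0, -3, 1]
    - [0, 0, 0, 0, 0, -3, 1]

```text
t: 17.3
tcp_pos: [0.4575, -0.2725, 0.1257]
orientation: [-3.137, 0.002, 1.23]
contact_force: [1.1, -0.6, -2.3]
gripper_width: 0.69
```

Emit:
carry_out:
  targets:
    - [0, 0, 0, 0, 0, -3, 1]
    - [0, 0, 0, 0, 0, -3, 1]
    - [0, 0, 0, 0, 0, -3, 1]
    - [0, 0, 0, 0, 0, -3, 1]
    - [0, 0, 0, 0, 0, -3, 1]

```text
t: 17.72
tcp_pos: [0.4578, -0.2724, 0.2762]
orientation: [-3.138, 0.002, 1.23]
contact_force: [0.3, -1.3, -2.4]
gripper_width: 0.688
```

Emit:
carry_out:
  targets:
    - [0, 0, 0, 0, 0, -2, 1]
    - [0, 0, 0, 0, 0, 0, 1]

```text
t: 17.88
tcp_pos: [0.4598, -0.2735, 0.2991]
orientation: [3.137, 0.003, 1.23]
contact_force: [0.9, -0.1, -0.7]
gripper_width: 0.689
```

Run:
```python
from geo import *
p=pt(.527,.112,.125); print(p)
delta(p,tool(.527,'y')); s=robot.sense(); R0=R.from_euler("xyz",s["orientation"]).as_matrix(); q=p.copy(); q[2]=s["tcp_pos"][2]; print("level shift in present axes",R0.T@(q-s["tcp_pos"])*100)
```

```text
[ 0.613 -0.04   0.209]
t 17.8833 tcp [ 0.46  -0.274  0.299] F [ 0.926 -0.074 -0.708] w 0.6888133771963202
turn deg [30.342 -2.482 -9.933] shift cm (present tool axes) [27.202  6.617  8.924] shift cm (target axes) [25.586 14.306  2.062]
level shift in present axes [27.176  6.655 -0.051]
```

Emit:
carry_out:
  targets:
    - [0, 0, 0, 2, 0.5, 0, 1]
    - [0, 0, 0, 3.1, 0.75, 0, 1]
    - [0, 0, 0, 3.1, 0.75, 0, 1]
    - [0, 0, 0, 3.1, 0.75, 0, 1]
    - [0, 0, 0, 3.1, 0.75, 0, 1]

```text
t: 18.3
tcp_pos: [0.5396, -0.1472, 0.293]
orientation: [-3.137, 0.002, 1.23]
contact_force: [0.9, -0.3, -1.1]
gripper_width: 0.685
```

Emit:
carry_out:
  targets:
    - [0, 0, 0, 3.1, 0.75, 0, 1]
    - [0, 0, 0, 3.1, 0.75, 0, 1]
    - [0, 0, 0, 3.1, 0.75, 0, 1]
    - [0, 0, 0, 2.5, 0.65, 0, 1]
    - [0, 0, 0, 1, 0.25, 0, 1]

```text
t: 18.72
tcp_pos: [0.6131, -0.0335, 0.292]
orientation: [-3.136, -0.0, 1.235]
contact_force: [-0.3, 0.5, -1.5]
gripper_width: 0.686
```

Emit:
carry_out:
  targets:
    - [5.06, -0.41, -1.66, 0, 0, 0, 1]
    - [5.06, -0.41, -1.66, 0, 0, 0, 1]
    - [5.06, -0.41, -1.66, 0, 0, 0, 1]
    - [5.06, -0.41, -1.66, 0, 0, 0, 1]
    - [5.06, -0.41, -1.66, 0, 0, 0, 1]

```text
t: 19.13
tcp_pos: [0.6118, -0.0394, 0.2934]
orientation: [-2.691, 0.004, 1.379]
contact_force: [0.3, 0.2, -0.7]
gripper_width: 0.686
```

Emit:
carry_out:
  targets:
    - [5.06, -0.41, -1.66, 0, 0, 0, 1]
    - [0, 0, 0, 0, 0, 0, 1]
    - [0, 0, 0, 0, 0, 0, 1]

```text
t: 19.38
tcp_pos: [0.6088, -0.0386, 0.2873]
orientation: [-2.607, -0.002, 1.406]
contact_force: [-0.5, 0.6, -1.2]
gripper_width: 0.689
```

Run:
```python
from geo import *
delta(pt(.527,.107,.065,-.0005),tool(.527,'y')); print(robot.sense()["joint_pos"])
```

```text
t 19.3833 tcp [ 0.609 -0.039  0.287] F [-0.523  0.637 -1.209] w 0.689312127542359
turn deg [-0.431 -0.132  0.035] shift cm (present tool axes) [-0.007  4.924 12.457] shift cm (target axes) [ 0.025  4.831 12.495]
[ 0.064  0.796 -0.02   0.913 -0.052  1.963  1.446]
```

Emit:
carry_out:
  targets:
    - [0, 0, 0, 0, 1.0, 2.0, 1]
    - [0, 0, 0, 0, 1.0, 2.0, 1]
    - [0, 0, 0, 0, 1.0, 2.0, 1]
    - [0, 0, 0, 0, 1.0, 2.0, 1]
    - [0, 0, 0, 0, 0.8, 1.5, 1]

```text
t: 19.8
tcp_pos: [0.601, -0.037, 0.184]
orientation: [-2.611, -0.003, 1.406]
contact_force: [0.6, 1.1, -1.1]
gripper_width: 0.687
```

Emit:
carry_out:
  targets:
    - [0, 0, 0, 0, 0, 0, 1]
    - [0, 0, 0, 0, 0, 0, 1]

```text
t: 19.97
tcp_pos: [0.6016, -0.037, 0.1849]
orientation: [-2.611, -0.003, 1.406]
contact_force: [-0.7, 0.1, -0.5]
gripper_width: 0.686
```

```bash
cat > pan.py <<'E'
from slope import *
def panel(name=None):
    fr=slopes(); f=fr["side"]; P=cloud(f); q=P-HG; a=.527; X,_,Z=frame(a); s=q@X;o=q@Z;y=q@Y
    hsv=cv2.cvtColor(f["img"],cv2.COLOR_RGB2HSV).astype(int)
    # patterned face: light wood: high V, low-ish S
    ok=(f["range_z"]>.1)&(s>.02)&(s<.19)&(abs(y)<.06)
    m=ok&(o>.040)&(o<.15)&~((s<.042))&(hsv[...,2]>60)
    Q=np.c_[s[m],y[m],o[m]]
    # plane of the highest-populated layer
    h,e=np.histogram(Q[:,2],bins=110,range=(.04,.15)); k=h.argmax(); c=(e[k]+e[k+1])/2; Q=Q[abs(Q[:,2]-c)<.005]
    pl=np.linalg.lstsq(np.c_[Q[:,:2],np.ones(len(Q))],Q[:,2],rcond=None)[0]
    (cs,cy),sz,an=cv2.minAreaRect((Q[:,:2]*1000).astype(np.float32))
    print("panel top: n",len(Q),"centre s,y mm",cs,cy,"size",sz,"ang",an,"tilt s,y",pl[:2],"height at centre mm",1000*(pl@[cs/1000,cy/1000,1]))
    print("s pct",np.percentile(Q[:,0],[0.5,2,98,99.5])*1000,"y",np.percentile(Q[:,1],[.5,2,98,99.5])*1000)
    if name: cv2.imwrite("pics/"+name,cv2.resize(np.hstack([f["img"][150:290,220:400],fr["top"]["img"][110:250,230:410]])[:,:,::-1],None,fx=2.2,fy=2.2,interpolation=cv2.INTER_CUBIC))
    return fr
if __name__=="__main__":
    panel(sys.argv[1] if len(sys.argv)>1 else None); delta(pt(.527,.103,.0246,-.0005),tool(.527,'y'))
E
python3 pan.py hover.png
```

```text
side board slope 0.5269218392563032 n 2862 offset mm 19.569719181263054 y range [-0.075  0.079]
top board slope 0.5265774064503699 n 957 offset mm 20.445124249396155 y range [-0.08  -0.033]
panel top: n 959 centre s,y mm 111.45347595214844 0.02851104736328125 size (131.30262756347656, 86.60765838623047) ang 3.5848371982574463 tilt s,y [-0.003 -0.026] height at centre mm 116.69780017002863
s pct [ 47.078  50.954 175.038 175.907] y [-34.816 -30.272  34.594  41.373]
t 20.0667 tcp [ 0.603 -0.037  0.186] F [ 0.182  0.512 -1.468] w 0.6865371410762865
turn deg [-0.024 -0.185  0.093] shift cm (present tool axes) [-0.068  0.666  7.46 ] shift cm (target axes) [-0.043  0.663  7.461]
```

View pics/hover.png

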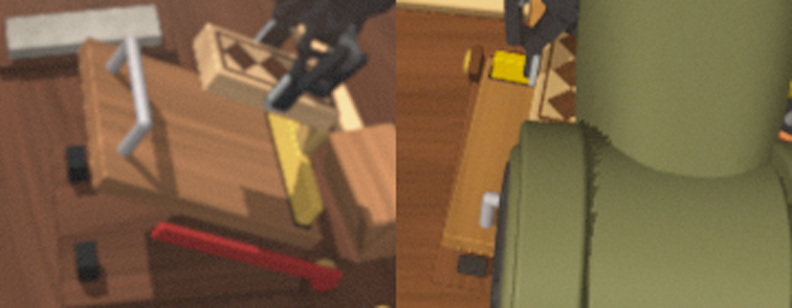

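The picture shows the panel held pattern-up, parallel to and above the board, with its lower end short of the extended yellow ledge (about 48 mm against 36). I'll lower it upslope of the ledge and knob first.

Emit:
carry_out:
  targets:
    - [0, 0, 0, 0, 0.25, 1.5, 1]
    - [0, 0, 0, 0, 0, 1.5, 1]
    - [0, 0, 0, 0, 0, 1.5, 1]
    - [0, 0, 0, 0, 0, 1.5, 1]
    - [0, 0, 0, 0, 0, 0.8, 1]

```text
t: 20.48
tcp_pos: [0.5704, -0.0312, 0.1242]
orientation: [-2.613, -0.004, 1.407]
contact_force: [-0.2, -0.8, -1.0]
gripper_width: 0.689
```

Emit:
carry_out:
  targets:
    - [0, 0, 0, 0, 0, 0, 1]
    - [0, 0, 0, 0, 0, 0, 1]
    - [0, 0, 0, 0, 0, 0, 1]

```text
t: 20.73
tcp_pos: [0.5718, -0.0314, 0.1249]
orientation: [-2.614, -0.004, 1.406]
contact_force: [-0.9, -0.1, -1.5]
gripper_width: 0.69
```

```bash
python3 pan.py; python3 -c "
from geo import *
s=robot.sense();print(tool(.527,'y').T@s['contact_force'])"
```

```text
side board slope 0.5261251788120717 n 1612 offset mm 19.65794433658838 y range [-0.079  0.079]
top board slope 0.5283168845271541 n 802 offset mm 20.271078675462352 y range [-0.08  -0.042]
panel top: n 905 centre s,y mm 111.03939819335938 0.6202011108398438 size (128.705810546875, 86.95309448242188) ang 11.879855155944824 tilt s,y [-0.005 -0.022] height at centre mm 49.44925389547162
s pct [ 43.862  46.626 170.903 171.814] y [-33.84  -30.566  34.973  41.982]
t 20.8333 tcp [ 0.572 -0.031  0.125] F [-0.173  0.374 -1.598] w 0.6861821166324438
turn deg [-0.055 -0.181  0.106] shift cm (present tool axes) [-0.083  0.313  0.566] shift cm (target axes) [-0.081  0.313  0.567]
[0.341 0.603 1.498]
```

Emit:
carry_out:
  targets:
    - [0, 0, 0, 0, 0, 0.2, 1]
    - [0, 0, 0, 0, 0, 0.15, 1]
    - [0, 0, 0, 0, 0, 0.1, 1]
    - [0, 0, 0, 0, 0, 0, 1]
    - [0, 0, 0, 0, 0, 0, 1]

```text
t: 21.25
tcp_pos: [0.5687, -0.0309, 0.12]
orientation: [-2.612, -0.004, 1.407]
contact_force: [1.5, -0.3, 1.2]
gripper_width: 0.69
```

Emit:
carry_out:
  targets:
    - [0, 0, 0, 0, 0.2, 0, 1]
    - [0, 0, 0, 0, 0.2, 0, 1]
    - [0, 0, 0, 0, 0.1, 0, 1]
    - [0, 0, 0, 0, 0, 0, 1]

```text
t: 21.58
tcp_pos: [0.5728, -0.0316, 0.1175]
orientation: [-2.611, -0.004, 1.407]
contact_force: [-1.0, 0.3, 3.8]
gripper_width: 0.686
```

```bash
python3 pan.py; python3 -c "
from geo import *
s=robot.sense();print(tool(.527,'y').T@s['contact_force'])"
```

```text
side board slope 0.5260450858571458 n 1700 offset mm 19.88220939997373 y range [-0.078  0.079]
top board slope 0.5274234833095219 n 783 offset mm 20.32826372992967 y range [-0.08  -0.044]
panel top: n 836 centre s,y mm 105.12673950195312 2.8558349609375 size (76.84474182128906, 131.5126495361328) ang 79.86897277832031 tilt s,y [-0.002 -0.012] height at centre mm 43.83795613127377
s pct [ 43.735  47.286 166.132 167.148] y [-32.536 -30.343  33.187  36.537]
t 21.6833 tcp [ 0.573 -0.032  0.118] F [ 0.316 -0.007  5.607] w 0.6867980375664821
turn deg [-0.172 -0.17   0.111] shift cm (present tool axes) [-0.08  -0.145  0.022] shift cm (target axes) [-0.081 -0.145  0.022]
[ 0.045 -2.55  -5.005]
```

Emit:
carry_out:
  targets:
    - [0, 0, 0, 0, 0, -0.03, 1]
    - [0, 0, 0, 0, 0, 0, 0.3]
    - [0, 0, 0, 0, 0, 0, -0.5]
    - [0, 0, 0, 0, 0, 0, -1]
    - [0, 0, 0, 0, 0, 0, -1]

```text
t: 22.1
tcp_pos: [0.5729, -0.0316, 0.1171]
orientation: [-2.612, -0.004, 1.407]
contact_force: [-0.0, 0.5, -0.5]
gripper_width: 0.992
```

Emit:
carry_out:
  targets:
    - [0, 0, 0, 0, 0, 0, -1]
    - [0, 0, 0, 0, 0, 0, -1]
    - [0, 0, 0, 0, 0, -1, -1]
    - [0, 0, 0, 0, 0, -2, -1]
    - [0, 0, 0, 0, 0, -3, -1]

```text
t: 22.52
tcp_pos: [0.6016, -0.0365, 0.1684]
orientation: [-2.607, -0.003, 1.407]
contact_force: [0.9, 0.3, 0.0]
gripper_width: 1.001
```

Emit:
carry_out:
  targets:
    - [0, 0, 0, 0, 0, -3, -1]
    - [0, 0, 0, 0, 0, -3, -1]
    - [0, 0, 0, 0, 0, 0, -1]
    - [0, 0, 0, 0, 0, 0, -1]

```text
t: 22.85
tcp_pos: [0.6338, -0.042, 0.2219]
orientation: [-2.615, -0.004, 1.406]
contact_force: [-0.6, 0.5, -1.2]
gripper_width: 0.999
```

```bash
python3 pan.py done.png
```

```text
side board slope 0.5267611730636534 n 1792 offset mm 19.90540546003084 y range [-0.079  0.079]
top board slope 0.5283408310928209 n 855 offset mm 20.21186156124016 y range [-0.08  -0.041]
panel top: n 1134 centre s,y mm 104.83863830566406 0.10660171508789062 size (63.47504425048828, 126.44412994384766) ang 89.05909729003906 tilt s,y [-0.002 -0.008] height at centre mm 43.708048946192626
s pct [ 42.878  45.56  165.993 166.749] y [-30.074 -28.5    30.164  31.075]
t 22.95 tcp [ 0.632 -0.042  0.22 ] F [-0.389 -0.324 -0.403] w 1.0009835851360964
turn deg [-0.255 -0.166  0.111] shift cm (present tool axes) [-0.083 -0.138 11.921] shift cm (target axes) [-0.049 -0.191 11.922]
```

View pics/done.png

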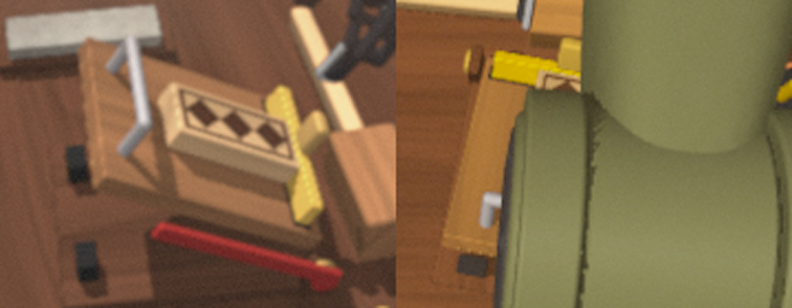

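The picture shows the panel lying pattern-up on the board at (230,130), with its lower end at the yellow ledge and the fingers clear. Its upper end is at 166.7 mm (ideal 166), its top at 43.7 mm (ideal 44), its y offset is 0.1 mm and its skew about 1°. Handing in.

```bash
python3 -c "
from rig import robot
print(robot.finish_job())"
```

```text
the job is handed in; nothing more can be done
None
```

The carving rest is ready and the job was handed in at about 23 s of the 66 s allowed. No verdict is reported.

- **Board:** I raised it by the handle to a slope of 0.527–0.528 rad. The red guide arm's slope came out between 0.50 and 0.545 in different fits, with depth fits at about 0.526–0.531. That is parallel within the 0.07 rad tolerance.
- **Ledge:** I pulled it out by the knob until it would move no further, with the wrist force rising to about 16 N. Its top then measured 45 mm above the underside plane, against 44 mm expected.
- **Panel:** I took the look-alike farthest from the base and set it down pattern side up. Final check:

| Check | Measured | Ideal |
|---|---|---|
| Upper end, from the hinge axis | 166.7 mm | 166 mm |
| Offset from the middle line | about 0.1 mm | 0 mm |
| Skew | about 1° | 0° |
| Top face above the underside plane | 43.7 mm | 44 mm |

- **Disagreement with the text:** the camera showed the shut fingertips lying about at the reported TCP, not 25 mm ahead of it. Because of that, my first handle grip closed on top of the bar with about 15 N, and I regripped about 25 mm lower.
- **Not fully measured:** the panel's lower end showed only from about 43 mm in the final depth data, so I judged its fit against the ledge from its upper end and the picture. I did not remeasure the guide arm, stone, mallet or pot at the end. No contact with them was intended, and the last side-view crops showed nothing out of place for the guide arm, stone and mallet.

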